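# Fetch the check weight from among the sample containers

## Task

The balance needs checking, but its steel check weight is hemmed in by the three tall containers on the round stand. First move all three containers, upright, into the steel tray, then set the weight upright on the middle of the balance's pan, and only then put each container back upright on the very seat it came from. Set everything down without dropping it, let go, and leave the meter, the flask and the beaker where they are.

Things in the scene. Friction and masses are not known exactly. Their poses are not given: they have to be found in the camera images.
- round_jar: Round white plastic sample jar with a wide ribbed screw cap: body 45 mm diameter up to 88 mm, cap 47 mm diameter from 88 to 116 mm (its flat top). About 0.16 kg. Starts upright on one of the three outer seats of the stand. Origin: centre of its underside, z up.
- square_bottle: Square white plastic bottle: body 42 x 42 mm (59 mm over the corners) up to 88 mm, sides along its x and y axes; above it a plain round grey screw cap 40 mm diameter from 92 to 115 mm (top). About 0.18 kg. Starts upright on one of the three outer seats. Origin: centre of its underside, z up.
- canister: Round stainless-steel canister 47 mm diameter, 110 mm to the top of its flat lid (48 mm diameter, 4 mm thick, fixed on), with a small black ball knob 16 mm diameter on a thin neck, top at 130 mm. About 0.22 kg. Starts upright on one of the three outer seats. Origin: centre of its underside, z up.
- weight: Steel check weight: cylinder 32 mm diameter up to 30 mm, neck 12 mm diameter, flat knob 20 mm diameter from 36 to 45 mm (top). About 0.2 kg. Starts upright on the small middle seat of the stand, with the three tall containers around it. Origin: centre of its underside, z up.
- stand: Fixed round grey slab, 180 mm diameter, flat top 12 mm above the table. Flat white discs (no recess) mark its seats: three of 53 mm diameter, 55 mm from the centre and 120 degrees apart, at 180, 60 and -60 degrees in its own frame, and one of 38 mm in the centre. The containers start centred to within 3 mm on the outer seats, in any order. Origin: centre of its underside, z up.
- tray: Fixed empty shallow stainless-steel tray, 290 mm along its x axis, 150 mm along its y axis, 4 mm walls, rim 20 mm above the table, inner floor 4 mm above the table. On the left or on the right of the stand. Origin: centre of its underside, z up.
- balance: Fixed laboratory balance on the other side of the stand: low white housing 190 mm wide (y), reaching from 130 mm before (-x) to 90 mm behind (+x) the pan's centre, up to 60 mm high, with a round flat aluminium pan of 104 mm diameter whose top is 75 mm above the table; the pan does not move. Origin: on the table right under the pan's centre, z up.
- meter: Bystander: black box-shaped meter 100 (x) x 160 (y) x 70 mm, loose, beyond the stand. Leave alone. Origin: centre of its underside.
- flask: Bystander: glass conical flask, 72 mm diameter at the foot, 101 mm tall, loose, beyond the stand. Leave alone. Origin: centre of its underside.
- beaker: Bystander: glass beaker, 80 mm diameter, 75 mm tall, loose, beyond the stand. Leave alone. Origin: centre of its underside.
Mind the look-alikes: they are no part of the job. Leave any yellow look-alike of the square_bottle alone.

How it is judged:
On the way, in this order (a step that is already met when the one before it is completed fails the run):
1. all three containers stand released in the tray, and the weight has not been moved yet (x of round_jar in the frame of tray between -0.121 and 0.121 m and y of round_jar in the frame of tray between -0.051 and 0.051 m and z of round_jar in the frame of tray between 0 and 0.012 m and angle between each of round_jar, square_bottle, canister's own z axis and vertical below 0.12 rad and x of square_bottle in the frame of tray between -0.121 and 0.121 m and y of square_bottle in the frame of tray between -0.051 and 0.051 m and z of square_bottle in the frame of tray between 0 and 0.012 m and x of canister in the frame of tray between -0.121 and 0.121 m and y of canister in the frame of tray between -0.051 and 0.051 m and z of canister in the frame of tray between 0 and 0.012 m and contact force between the fingers and round_jar below 0.1 N and linear speed of each of round_jar, square_bottle, canister below 0.03 m/s and contact force between the fingers and square_bottle below 0.1 N and contact force between the fingers and canister below 0.1 N and distance of weight from where it was at the start of the episode below 0.03 m), for 0.2 s.
2. the weight stands released on the middle of the balance's pan, the containers still in the tray (x of round_jar in the frame of tray between -0.121 and 0.121 m and y of round_jar in the frame of tray between -0.051 and 0.051 m and z of round_jar in the frame of tray between 0 and 0.012 m and angle between each of round_jar, square_bottle, canister's own z axis and vertical below 0.12 rad and x of square_bottle in the frame of tray between -0.121 and 0.121 m and y of square_bottle in the frame of tray between -0.051 and 0.051 m and z of square_bottle in the frame of tray between 0 and 0.012 m and x of canister in the frame of tray between -0.121 and 0.121 m and y of canister in the frame of tray between -0.051 and 0.051 m and z of canister in the frame of tray between 0 and 0.012 m and horizontal distance between weight and balance below 0.015 m and z of weight in the frame of balance between 0.07 and 0.08 m and angle between weight's own z axis and vertical below 0.1 rad and contact force between the fingers and weight below 0.1 N and linear speed of weight below 0.03 m/s), for 0.2 s.
At the end, for the whole second after the job is handed in: The weight stands upright on the pan, its centre within 15 mm of the pan's centre; each of the three containers stands upright on the stand within 13 mm of where it was at the start; all four are released and at rest (horizontal distance between weight and balance below 0.015 m and z of weight in the frame of balance between 0.07 and 0.08 m and angle between each of weight, round_jar, square_bottle, canister's own z axis and vertical below 0.1 rad and contact force between the fingers and weight below 0.1 N and linear speed of each of weight, round_jar, square_bottle, canister below 0.03 m/s and distance of each of round_jar, square_bottle, canister from where it was at the start of the episode below 0.013 m and contact force between the fingers and round_jar below 0.1 N and contact force between the fingers and square_bottle below 0.1 N and contact force between the fingers and canister below 0.1 N); the robot touches nothing.
It fails at once if a container or the weight is dropped (falls free faster than 0.6 m/s) ((contact force between the fingers and round_jar below 0.05 N and linear speed of round_jar above 0.6 m/s) or (contact force between the fingers and square_bottle below 0.05 N and linear speed of square_bottle above 0.6 m/s) or (contact force between the fingers and canister below 0.05 N and linear speed of canister above 0.6 m/s) or (contact force between the fingers and weight below 0.05 N and linear speed of weight above 0.6 m/s)).
It fails at once if the meter, the flask or the beaker is displaced by more than 20 mm or tipped (distance of any of meter, flask, beaker from where it was at the start of the episode above 0.02 m or angle between any of meter, flask, beaker's own z axis and vertical above 0.3 rad).
It also fails if it takes over 128 s, if anything falls off the work surface, if the arm or the gripper's body presses on something with over 40 N, if the wrist force passes 120 N, or if a joint passes its speed limit or range.

## Robot

A 6-joint arm with a two-finger parallel gripper is mounted at the origin on the work surface. World frame = base frame: x ahead of the robot, y to its left, z up, the work surface at z = 0. Lengths are in m, angles in rad, forces in N, time in s.
With the tool pointing down it reaches from about 0.375 to 0.925 m from the base axis. Payload 5.7 kg.
Tool frame: the origin (TCP) lies at the very end of the fingers, on their centre line; the grasp point (between the pads) lies 19 mm behind it; z points along the fingers, y is the line along which they close (so a half turn about z gives the same grasp; the last joint's range is limited). The gripper opens to 85 mm and grips with 20 to 120 N. Pads are 22 mm wide; open, the fingers measure 114 mm over their backs; the gripper's body (76 mm by 85 mm) begins 54 mm behind the grasp point. The pads swing forward as they close: fully open they stand 13 mm farther back than shut.
Start: joints at [-1.253, 0.359, 1.51, -0, 1.272, -0.115], TCP at [0.252, -0.545, 0.231] pointing down, gripper open.
Joint ranges: [-2.97, 2.97], [-1.01, 2.36], [0.21, 2.38], [-0.96, 4.11], [0.2, 2.71], [-2.98, 2.98]. Speed limits (rad/s): [2.39, 2.39, 3.14, 3.14, 3.14, 3.14].

## Interface

Orientations are given as a unit quaternion [w, x, y, z].
In Python, from bench import env gives the robot as it stands. The module is installed in compiled form; this text tells all that it offers.
- The arm moves only by the tool drive_tool, never from a script. Its arguments are lists of equal length, an entry for each row: "translation": the shift along the tool's x, y, z in m, a list of three; "yaw": the turn about the tool's z in rad. A call has 1 to 12 rows; each row is the pose to reach, as a shift and turn from the pose commanded when the call began, along the tool's axes at that moment; what a row does not reach only later rows make up. A row lasts 1/8 s, in which the tool goes at most 62.5 mm and 10.7 degrees, less where a joint would pass 70% of its speed; a pose out of reach is approached as far as the arm can. A call with a gripper value outside its range is refused whole. "fingers" is the opening, from -1 (shut) to 1 (fully open), set as the call begins (left out, the last holds). The fingers move at their own pace and stop on an object; the grip force is fixed at half the most. Time passes only in rows, so rows that repeat a pose let the fingers close. It gives the time, the measured TCP pose, the force, the opening and the grip force at its end, in the units of the state.
- env.observe(): the state, without advancing time (a new reading comes with each control period).
- env.get_image(name): name is "scene" or "top" or "wrist"; returns (picture, depth): 384x512x3 uint8, red, green, blue; 384x512 float32, m along the optical axis (not along the pixel's ray), 0 where there is no reading.
- env.camera_params(name): a dict with "mtx" (3x3 intrinsics, pixels), "dist_coeffs" ([k1, k2, p1, p2, k3] as OpenCV has them; the pictures are not rectified), "world_to_cam" (4x4, takes a point from world to camera coordinates). Camera axes: x right, y down, z forward; pixel columns grow to the right and rows downward; lengths in m; the calibration is good to about 2 mm. A picture is of the moment at which its call begins: read the wrist's pose just before it. camera_params takes no time and is no camera call; for the wrist camera it gives the pose at the moment of the call.
- env.hand_in(): hands the job in; it is judged then, once.
Trained networks look in the newest picture that a camera, given by its name, has taken for a name from the list of things; names that differ only in an ending like _2 or _b are one class to them, and where a whole thing is asked for, a point or a joint stands for the part that bears it (a point fixed in the world has none). Each returns a list of dicts, best first, with "conf" (0 to 1); they miss things now and then, are a little off and sometimes report something else, mostly with a low value. They report only what shows in the picture. A call takes as long as a camera call. They do not tell look-alikes from the thing itself.
- env.recognise(camera, name): "rect" ([left, top, width, height] as shares, 0 to 1, of the picture: columns of its width, rows of its height, round what is visible of it).
- env.tip_of(camera, name): "location" ([column, row] as shares, 0 to 1, of the picture: columns of its width, rows of its height: a listed point, or the origin of a listed thing).
The state is a dict: "t": time; "joint_positions": joint angles; "qvel": joint speeds; "joint_torque": joint torques, N m; "ee_pos": TCP position; "ee_rot": TCP orientation; "ft_force": force on the tool from outside, world axes, zero at the start; "ft_torque": the same for the moment, N m; "opening": finger opening in m; "gripper_force": force on a finger pad.
Only numpy, scipy, OpenCV 4.12 (cv2) and the standard library are available. Lean on these libraries where they do the work, as an engineer would, in place of code of your own. Each camera call takes 0.05 s, during which the arm holds its last target. There are 200 camera calls.

## Working session

There is one attempt and no reset: what is moved stays moved. The work goes in short steps, Python scripts to look and compute and a tool call to move; the robot and the scene stay as the last step left them, time stands still between calls to the robot, and variables do not carry over. Pictures are saved under pics/ and viewed, at most 14 in all, crops included, and the job is handed in when it is done.

Besides the shell and the picture viewer there is one more tool, called after ">>>" by a JSON object that holds its "fn" and its "kwargs", one argument or row to a line. drive_tool: Moves the arm, as the interface text tells. Its arguments: {"type":"object","properties":{"translation":{"type":"array"},"yaw":{"type":"array"},"fingers":{"type":"number"}},"required":["translation","yaw"]}

```bash
mkdir -p pics
cat > h.py <<'E'
import numpy as np, cv2
from bench import env
def snap(n,f=None):
    im,d=env.get_image(n)
    if f: cv2.imwrite('pics/'+f,im[:,:,::-1])
    return im,d
def cloud(n,d):
    p=env.camera_params(n);K=np.array(p['mtx']);D=np.array(p['dist_coeffs']);T=np.linalg.inv(np.array(p['world_to_cam']))
    h,w=d.shape;u,v=np.meshgrid(np.arange(w),np.arange(h))
    q=cv2.undistortPoints(np.stack([u,v],-1).reshape(-1,1,2).astype(np.float64),K,D).reshape(h,w,2)
    P=np.concatenate([q*d[...,None],d[...,None]],-1)
    P=P@T[:3,:3].T+T[:3,3]
    P[d<=0]=np.nan
    return P
E
python3 - <<'E'
from h import *
s=env.observe();print(s)
im,d=snap('top','top.png');np.save('topd.npy',d);np.save('topP.npy',cloud('top',d))
im2,d2=snap('scene','scene.png');np.save('sceneP.npy',cloud('scene',d2))
for c in('top','scene'):
  p=env.camera_params(c);print(c,np.linalg.inv(p['world_to_cam'])[:3].round(3).tolist())
  for n in('round_jar','square_bottle','canister','weight','stand','tray','balance'):
    print(c,n,[(r['conf'],(np.array(r['location'])*[512,384]).round(1).tolist()) for r in env.tip_of(c,n)][:3])
E
```

```text
{'t': 0.0, 'joint_positions': array([-1.25312373e+00,  3.59520404e-01,  1.51145508e+00, -9.86689804e-06,
        1.27250213e+00, -1.15077180e-01]), 'qvel': array([ 0.00163687,  0.00088082, -0.00148516,  0.00144284,  0.00098485,
       -0.00051581]), 'joint_torque': array([-1.04122348e-03, -5.27625811e+01, -2.78619701e+01, -2.26434413e-04,
        1.31840011e-02,  2.49213548e-05]), 'ee_pos': array([ 0.25140514, -0.54402458,  0.23043581]), 'ee_rot': array([-9.37169170e-04,  9.76681396e-01,  2.14691785e-01, -9.99976439e-05]), 'ft_force': array([-0.03403568,  0.26538838, -0.64332252]), 'ft_torque': array([ 0.00278926, -0.03414882,  0.03989903]), 'gripper_force': 0.0, 'opening': 0.08524876660286039}
top [[0.008, -0.984, 0.177, 0.38], [-1.0, -0.007, 0.007, -0.007], [-0.005, -0.177, -0.984, 0.996]]
top round_jar [(0.63, [250.9, 247.3])]
top square_bottle [(0.92, [266.5, 207.9]), (0.83, [199.4, 296.0])]
top canister [(0.8, [224.0, 211.9])]
top weight [(0.7, [247.4, 224.7])]
top stand [(0.75, [245.8, 223.9])]
top tray [(0.87, [129.9, 234.5])]
top balance [(0.65, [378.1, 218.9])]
scene [[-0.074, 0.733, -0.676, 1.064], [0.997, 0.066, -0.037, 0.032], [0.018, -0.677, -0.736, 0.628]]
scene round_jar [(0.57, [267.1, 168.8]), (0.28, [352.0, 307.0])]
scene square_bottle [(0.82, [248.7, 197.3]), (0.58, [316.4, 144.3]), (0.36, [149.5, 287.5])]
scene canister [(0.68, [293.4, 198.9])]
scene weight [(0.87, [268.3, 194.0])]
scene stand [(0.57, [269.9, 194.6])]
scene tray [(0.71, [393.7, 190.5])]
scene balance [(0.73, [134.2, 189.2])]
```

View pics/top.png

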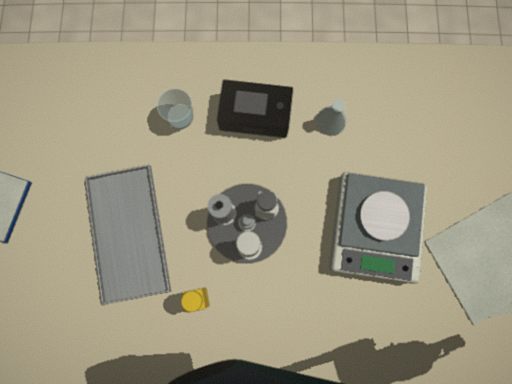

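View pics/scene.png

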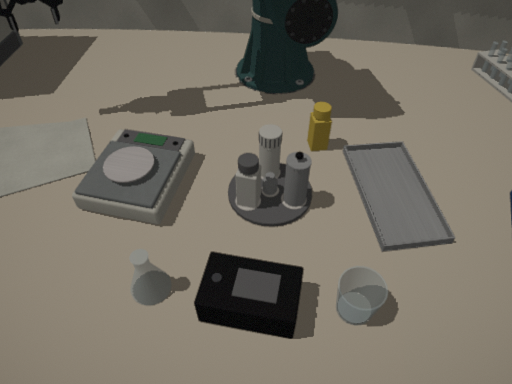

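Top view: canister at (221,207), grey-capped square bottle (266,203), jar (249,243) and weight (247,224) on the stand. The tray is at left (128,235), the pan at right (384,216), and the yellow look-alike at (195,300). The scene view agrees with this.

```bash
cat > m.py <<'E'
from h import *
def circ(p):
    A=np.c_[p,np.ones(len(p))];s=np.linalg.lstsq(A,(p**2).sum(1),rcond=None)[0]
    return s[0]/2,s[1]/2,np.sqrt(s[2]+s[0]**2/4+s[1]**2/4)
def mec(p): 
    (c,r)=cv2.minEnclosingCircle(p.astype(np.float32)*1000);return np.round(c,1),round(r,1)
E
python3 - <<'E'
from m import *
P=np.load('topP.npy');S=np.load('sceneP.npy')
def sel(P,u0,u1,v0,v1,z0,z1):
    Q=P[v0:v1,u0:u1].reshape(-1,3);return Q[(Q[:,2]>z0)&(Q[:,2]<z1)]
for n,b,z in(('jar',(232,266,226,262),(.12,.14)),('bottle',(250,282,188,222),(.12,.14)),('can',(204,238,192,225),(.115,.13)),('knob',(204,238,190,225),(.134,.15)),
  ('weight',(238,258,212,230),(.045,.065)),('stand',(200,295,180,265),(.006,.018)),('pan',(355,415,188,245),(.068,.085)),('tray',(80,175,160,310),(.012,.03)),('traysall',(84,172,164,305),(.002,.03))):
  Q=sel(P,*b,*z);
  if len(Q)>3: print(n,len(Q),np.median(Q,0).round(4),'mec',mec(Q[:,:2]),'rect',cv2.minAreaRect(Q[:,:2].astype(np.float32)*1000))
# scene cloud clusters
m=(S[...,2]>.09)&(S[...,2]<.16)&(np.abs(S[...,0]-.6)<.2)&(np.abs(S[...,1])<.2)
k,l,st,c=cv2.connectedComponentsWithStats(m.astype(np.uint8))
for i in range(1,k):
  if st[i,4]<20: continue
  Q=S[l==i];t=np.percentile(Q[:,2],90);Q2=Q[Q[:,2]>t-.008];print('scene',c[i].round(),st[i,4],t.round(4),mec(Q2[:,:2]),circ(Q[:,:2]))
E
```

```text
jar 456 [0.4451 0.0109 0.1265] mec (array([445.1,  11. ]), 23.9) rect ((445.4478759765625, 10.973301887512207), (47.06154251098633, 45.07326126098633), 0.38732853531837463)
bottle 305 [ 0.5306 -0.025   0.1257] mec (array([530.7, -25.6]), 19.7) rect ((530.7117919921875, -25.52374839782715), (38.15073776245117, 37.36212158203125), 45.72236633300781)
can 399 [0.5174 0.0686 0.1208] mec (array([519.5,  69.3]), 24.0) rect ((519.9434204101562, 69.72830963134766), (46.37196731567383, 46.993896484375), 89.91271209716797)
knob 46 [0.519  0.069  0.1389] mec (array([519.4,  68.8]), 7.3) rect ((519.2120361328125, 69.18746948242188), (12.254822731018066, 14.01489543914795), 89.8162612915039)
weight 73 [0.4992 0.0159 0.0556] mec (array([504.1,   8.7]), 18.2) rect ((504.90631103515625, 10.379783630371094), (18.31433868408203, 34.04381561279297), 52.327613830566406)
stand 3287 [0.4888 0.0184 0.0107] mec (array([499.4,  16.6]), 89.9) rect ((499.919677734375, 16.037147521972656), (177.91807556152344, 176.0787811279297), 26.887767791748047)
pan 1838 [ 0.509  -0.2744  0.0738] mec (array([ 509.8, -274.7])
[... 401 characters left out ...]
), (320.83416748046875, 202.0576629638672), 2.309248208999634)
scene [270. 138.] 567 0.1283 (array([446.8,   9.6]), 24.3) (np.float64(0.4497344833419191), np.float64(0.009277572056724331), np.float64(0.01849414976527777))
scene [248. 168.] 591 0.1269 (array([532.8, -27.8]), 20.6) (np.float64(0.5357553892187508), np.float64(-0.026698752410749052), np.float64(0.016671610120766612))
scene [298. 166.] 626 0.1233 (array([520.6,  67.9]), 24.6) (np.float64(0.5236529665909588), np.float64(0.06721480668921546), np.float64(0.01785853611372021))
scene [139. 258.] 267 0.102 (array([ 741.6, -180.4]), 15.4) (np.float64(0.742656061442657), np.float64(-0.18055152479204167), np.float64(0.010835705504338954))
```

```bash
cat > go.py <<'E'
import sys
from h import *
from scipy.spatial.transform import Rotation as Ro
s=env.observe();w,x,y,z=s['ee_rot'];R=Ro.from_quat([x,y,z,w]).as_matrix();p=s['ee_pos']
print('R',R.round(4).tolist(),'p',p.round(4))
for a in sys.argv[1:]:
    t=np.array(eval(a));print(a,(R.T@(t-p)).round(4),'xy only at own z:',(R.T@((t-p)*[1,1,0])).round(4))
E
python3 go.py .5198,.069,.23 .5198,.069,.081
```

```text
R [[0.9078, 0.4194, -0.0], [0.4194, -0.9078, 0.0001], [0.0, -0.0001, -1.0]] p [ 0.2516 -0.5446  0.2313]
.5198,.069,.23 [ 0.5008 -0.4446  0.0013] xy only at own z: [ 0.5008 -0.4446  0.    ]
.5198,.069,.081 [ 0.5008 -0.4446  0.1503] xy only at own z: [ 0.5008 -0.4446  0.    ]
```

>>> {"fn": "drive_tool", "kwargs": {
  "translation": [
    [0.501,-0.445,0],
    [0.501,-0.445,0],
    [0.501,-0.445,0],
    [0.501,-0.445,0],
    [0.501,-0.445,0],
    [0.501,-0.445,0],
    [0.501,-0.445,0],
    [0.501,-0.445,0],
    [0.501,-0.445,0],
    [0.501,-0.445,0],
    [0.501,-0.445,0],
    [0.501,-0.445,0]
  ],
  "yaw": [0,0,0,0,0,0,0,0,0,0,0,0],
  "fingers": 1
}}

```text
t: 2.3
ee_pos: [0.521, 0.0722, 0.2314]
ee_rot: [-0.0, 0.976, 0.217, 0.001]
ft_force: [0.5, -1.0, -0.4]
opening: 0.0855
gripper_force: 0.0
```

```bash
python3 - <<'E'
from m import *
im,d=snap('wrist','w1.png');P=cloud('wrist',d)
print(env.observe()['ee_pos'])
for n,z in(('knob',(.134,.15)),('tops',(.115,.134)),('weight',(.05,.062))):
  m=(P[...,2]>z[0])&(P[...,2]<z[1])&(np.hypot(P[...,0]-.5,P[...,1]-.0165)<.1)
  k,l,st,c=cv2.connectedComponentsWithStats(m.astype(np.uint8))
  for i in range(1,k):
    if st[i,4]>60: print(n,c[i].round(),st[i,4],np.median(P[l==i],0).round(4),mec(P[l==i][:,:2]))
E
python3 go.py .5198,.069,.081
```

```text
[0.52001415 0.07055569 0.23119463]
knob [262. 197.] 294 [0.5205 0.0662 0.1403] (array([519.1,  65.5]), 7.7)
tops [262. 190.] 2146 [0.5218 0.067  0.1226] (array([518.6,  65.2]), 24.2)
tops [364. 223.] 1751 [ 0.5317 -0.026   0.1276] (array([529.8, -28.6]), 20.4)
tops [284. 284.] 1970 [0.4485 0.01   0.1286] (array([444.8,   8. ]), 23.6)
weight [261. 154.] 86 [0.539  0.0755 0.0554] (array([527.5,  69.7]), 21.1)
weight [332. 187.] 170 [ 0.5363 -0.0086  0.0561] (array([532.3, -17.2]), 22.1)
weight [297. 208.] 257 [0.4994 0.013  0.0574] (array([498.4,  12. ]), 10.0)
weight [278. 236.] 176 [0.4624 0.0195 0.0559] (array([450.2,  10.9]), 20.7)
R [[0.9065, 0.4222, -0.0002], [0.4222, -0.9065, -0.0002], [-0.0002, 0.0001, -1.0]] p [0.52   0.0706 0.2312]
.5198,.069,.081 [-0.0008  0.0013  0.1502] xy only at own z: [-0.0009  0.0013  0.    ]
```

View pics/w1.png

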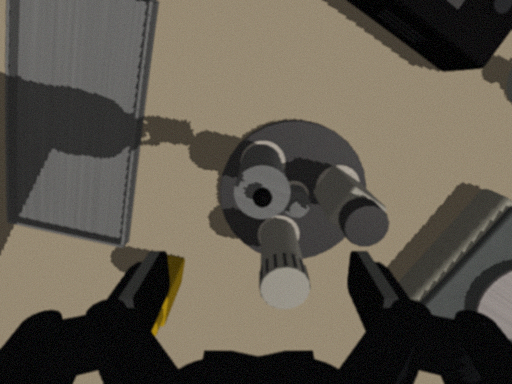

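>>> {"fn": "drive_tool", "kwargs": {
  "translation": [
    [-0.002,0.003,0],
    [-0.002,0.003,0.04],
    [-0.002,0.003,0.08],
    [-0.002,0.003,0.12],
    [-0.002,0.003,0.15],
    [-0.002,0.003,0.15],
    [-0.002,0.003,0.15]
  ],
  "yaw": [0,0,0,0,0,0,0]
}}

```text
t: 3.22
ee_pos: [0.5198, 0.065, 0.0824]
ee_rot: [0.0, 0.977, 0.214, 0.001]
ft_force: [0.3, -0.2, 0.5]
opening: 0.0857
gripper_force: 0.0
```

>>> {"fn": "drive_tool", "kwargs": {
  "translation": [
    [0,0,0],
    [0,0,0],
    [0,0,0],
    [0,0,0],
    [0,0,0],
    [0,0,0],
    [0,0,0]
  ],
  "yaw": [0,0,0,0,0,0,0],
  "fingers": -1
}}

```text
t: 4.1
ee_pos: [0.5198, 0.0664, 0.0825]
ee_rot: [-0.0, 0.977, 0.215, 0.001]
ft_force: [-0.8, 1.3, 6.6]
opening: 0.0461
gripper_force: 60.3
```

>>> {"fn": "drive_tool", "kwargs": {
  "translation": [
    [0,0,-0.03],
    [0,0,-0.07],
    [0.03,-0.045,-0.07],
    [0.06,-0.09,-0.07],
    [0.09,-0.135,-0.07],
    [0.12,-0.18,-0.07],
    [0.132,-0.197,-0.07],
    [0.132,-0.197,-0.07],
    [0.132,-0.197,-0.04],
    [0.132,-0.197,-0.015],
    [0.132,-0.197,-0.015],
    [0.132,-0.197,-0.015]
  ],
  "yaw": [0,0,0,0,0,0,0,0,0,0,0,0]
}}

```text
t: 5.6
ee_pos: [0.5569, 0.2992, 0.0972]
ee_rot: [0.0, 0.977, 0.214, 0.0]
ft_force: [0.6, 0.7, -2.3]
opening: 0.0458
gripper_force: 62.5
```

>>> {"fn": "drive_tool", "kwargs": {
  "translation": [
    [0,0,0.01],
    [0,0,0.018],
    [0,0,0.0225],
    [0,0,0.0225]
  ],
  "yaw": [0,0,0,0]
}}

```text
t: 6.1
ee_pos: [0.5564, 0.3003, 0.0745]
ee_rot: [-0.0, 0.977, 0.215, 0.0]
ft_force: [-2.1, 0.1, 3.8]
opening: 0.0462
gripper_force: 62.5
```

>>> {"fn": "drive_tool", "kwargs": {
  "translation": [
    [0,0,0],
    [0,0,0],
    [0,0,0],
    [0,0,0],
    [0,0,-0.06],
    [0,0,-0.12],
    [0,0,-0.15]
  ],
  "yaw": [0,0,0,0,0,0,0],
  "fingers": 1
}}

```text
t: 6.98
ee_pos: [0.558, 0.3007, 0.2277]
ee_rot: [-0.0, 0.977, 0.215, 0.003]
ft_force: [-0.2, -0.2, -0.1]
opening: 0.0855
gripper_force: 0.0
```

>>> {"fn": "drive_tool", "kwargs": {
  "translation": [
    [-0.06,0.06,0],
    [-0.1,0.1,0],
    [-0.14,0.14,0],
    [-0.18,0.18,0],
    [-0.223,0.217,0],
    [-0.223,0.217,0],
    [-0.223,0.217,0.04],
    [-0.223,0.217,0.08],
    [-0.223,0.217,0.11],
    [-0.223,0.217,0.132],
    [-0.223,0.217,0.132],
    [-0.223,0.217,0.132]
  ],
  "yaw": [0,0,0,0,0,0,0,0,0,0,0,0]
}}

```text
t: 8.48
ee_pos: [0.4459, 0.01, 0.0924]
ee_rot: [0.0, 0.977, 0.215, 0.001]
ft_force: [-1.0, 0.4, -0.1]
opening: 0.0853
gripper_force: 0.0
```

>>> {"fn": "drive_tool", "kwargs": {
  "translation": [
    [0,0,0],
    [0,0,0],
    [0,0,0],
    [0,0,0],
    [0,0,0],
    [0,0,0],
    [0,0,0],
    [0,0,-0.03],
    [0,0,-0.08],
    [0,0,-0.14],
    [0,0,-0.14]
  ],
  "yaw": [0,0,0,0,0,0,0,0,0,0,0],
  "fingers": -1
}}

```text
t: 9.85
ee_pos: [0.4484, 0.0091, 0.2364]
ee_rot: [0.002, 0.977, 0.215, 0.005]
ft_force: [1.4, 0.1, -1.8]
opening: 0.0456
gripper_force: 62.1
```

>>> {"fn": "drive_tool", "kwargs": {
  "translation": [
    [0.01,-0.045,0],
    [0.02,-0.09,0],
    [0.03,-0.135,0],
    [0.04,-0.18,0],
    [0.05,-0.225,0],
    [0.058,-0.256,0],
    [0.058,-0.256,0],
    [0.058,-0.256,0.04],
    [0.058,-0.256,0.08],
    [0.058,-0.256,0.12],
    [0.058,-0.256,0.13],
    [0.058,-0.256,0.13]
  ],
  "yaw": [0,0,0,0,0,0,0,0,0,0,0,0]
}}

```text
t: 11.35
ee_pos: [0.39, 0.2655, 0.1015]
ee_rot: [0.0, 0.977, 0.214, -0.001]
ft_force: [-0.2, 0.6, -1.7]
opening: 0.046
gripper_force: 62.4
```

>>> {"fn": "drive_tool", "kwargs": {
  "translation": [
    [0,0,0.01],
    [0,0,0.0145],
    [0,0,0.0185],
    [0,0,0.0185]
  ],
  "yaw": [0,0,0,0]
}}

```text
t: 11.85
ee_pos: [0.391, 0.2667, 0.0848]
ee_rot: [-0.0, 0.977, 0.215, 0.001]
ft_force: [-2.8, -0.7, 13.3]
opening: 0.0454
gripper_force: 64.0
```

>>> {"fn": "drive_tool", "kwargs": {
  "translation": [
    [0,0,0],
    [0,0,0],
    [0,0,0],
    [0,0,0],
    [0,0,-0.06],
    [0,0,-0.12],
    [0,0,-0.145]
  ],
  "yaw": [0,0,0,0,0,0,0],
  "fingers": 1
}}

```text
t: 12.72
ee_pos: [0.3919, 0.2671, 0.2318]
ee_rot: [-0.001, 0.977, 0.215, 0.003]
ft_force: [0.4, 0.3, -0.5]
opening: 0.0851
gripper_force: 0.0
```

>>> {"fn": "drive_tool", "kwargs": {
  "translation": [
    [0,0.06,0],
    [0,0.12,0],
    [0,0.18,0],
    [0,0.24,0],
    [0.004,0.3,0],
    [0.004,0.325,0],
    [0.004,0.325,0],
    [0.004,0.325,0.04],
    [0.004,0.325,0.08],
    [0.004,0.325,0.11],
    [0.004,0.325,0.129],
    [0.004,0.325,0.129]
  ],
  "yaw": [0,0,0,0,0,0,0,0,0,0,0,0]
}}

```text
t: 14.22
ee_pos: [0.5281, -0.0255, 0.098]
ee_rot: [-0.001, 0.977, 0.215, -0.002]
ft_force: [-0.3, -0.3, -0.1]
opening: 0.0852
gripper_force: 0.0
```

>>> {"fn": "drive_tool", "kwargs": {
  "translation": [
    [0,0,0],
    [0,0,0]
  ],
  "yaw": [0,0]
}}

```text
t: 14.48
ee_pos: [0.531, -0.0269, 0.1004]
ee_rot: [0.0, 0.977, 0.215, 0.001]
ft_force: [-0.3, 0.2, -0.1]
opening: 0.0854
gripper_force: 0.0
```

>>> {"fn": "drive_tool", "kwargs": {
  "translation": [
    [0,0,0],
    [0,0,0],
    [0,0,0],
    [0,0,0],
    [0,0,0],
    [0,0,0],
    [0,0,0],
    [0,0,0]
  ],
  "yaw": [0,0,0,0,0,0,0,0],
  "fingers": -1
}}

```text
t: 15.48
ee_pos: [0.5305, -0.0271, 0.0999]
ee_rot: [0.0, 0.977, 0.215, 0.0]
ft_force: [-0.5, 0.7, 4.9]
opening: 0.0387
gripper_force: 59.8
```

>>> {"fn": "drive_tool", "kwargs": {
  "translation": [
    [0,0,-0.03],
    [0,0,-0.08],
    [0,0,-0.14],
    [0,0,-0.14],
    [0.015,-0.06,-0.14],
    [0.03,-0.12,-0.14],
    [0.045,-0.18,-0.14],
    [0.06,-0.24,-0.14],
    [0.078,-0.29,-0.14],
    [0.078,-0.306,-0.14],
    [0.078,-0.306,-0.14],
    [0.078,-0.306,-0.14]
  ],
  "yaw": [0,0,0,0,0,0,0,0,0,0,0,0]
}}

```text
t: 16.98
ee_pos: [0.4726, 0.2819, 0.2387]
ee_rot: [0.0, 0.977, 0.214, -0.001]
ft_force: [-0.3, 0.7, -1.7]
opening: 0.0381
gripper_force: 61.0
```

>>> {"fn": "drive_tool", "kwargs": {
  "translation": [
    [0,0,0.04],
    [0,0,0.08],
    [0,0,0.12],
    [0,0,0.135],
    [0,0,0.135],
    [0,0,0.141],
    [0,0,0.145],
    [0,0,0.1485],
    [0,0,0.1485]
  ],
  "yaw": [0,0,0,0,0,0,0,0,0]
}}

```text
t: 18.1
ee_pos: [0.4733, 0.2839, 0.0919]
ee_rot: [-0.0, 0.977, 0.215, 0.001]
ft_force: [-1.0, -0.0, 4.4]
opening: 0.0382
gripper_force: 61.6
```

>>> {"fn": "drive_tool", "kwargs": {
  "translation": [
    [0,0,0],
    [0,0,0],
    [0,0,0],
    [0,0,0],
    [0,0,-0.06],
    [0,0,-0.12],
    [-0.03,0.06,-0.14],
    [-0.06,0.12,-0.14],
    [-0.08,0.18,-0.14],
    [-0.09,0.24,-0.14],
    [-0.09,0.255,-0.14],
    [-0.09,0.255,-0.14]
  ],
  "yaw": [0,0,0,0,0,0,0,0,0,0,0,0],
  "fingers": 1
}}

```text
t: 19.6
ee_pos: [0.4985, 0.0125, 0.2308]
ee_rot: [0.0, 0.977, 0.213, 0.0]
ft_force: [0.4, 1.0, -0.1]
opening: 0.0854
gripper_force: 0.0
```

>>> {"fn": "drive_tool", "kwargs": {
  "translation": [
    [0,0,0],
    [0,0,0]
  ],
  "yaw": [0,0]
}}

```text
t: 19.85
ee_pos: [0.4974, 0.0154, 0.2307]
ee_rot: [-0.0, 0.977, 0.215, -0.0]
ft_force: [-0.3, 0.5, -0.1]
opening: 0.085
gripper_force: 0.0
```

Run:
```python
from m import *
print(env.observe()['ee_pos'])
for n in('wrist','scene'):
  im,d=snap(n,n+'2.png');P=cloud(n,d);Z=(P[...,2]>.047)&(P[...,2]<.066)&(np.hypot(P[...,0]-.5,P[...,1]-.0165)<.04)
  print(n,Z.sum(),np.median(P[Z],0),mec(P[Z][:,:2]))
  Z=(P[...,2]>.005)&(P[...,2]<.02)&(np.hypot(P[...,0]-.5,P[...,1]-.0165)<.1);print('stand',mec(P[Z][:,:2]))
  if n=='scene':
   Z=(P[...,2]>.095)&(P[...,1]>.2)&(P[...,1]<.36);k,l,st,c=cv2.connectedComponentsWithStats(Z.astype(np.uint8))
   for i in range(1,k):
    if st[i,4]>60: print(c[i],mec(P[l==i][:,:2]),P[l==i][:,2].max())
```

```text
[0.49742597 0.01538942 0.23070208]
wrist 291 [0.50040777 0.01367702 0.05747045] (array([499.6,  13.5]), 10.0)
stand (array([499.7,  14.9]), 89.8)
scene 73 [0.50311334 0.01390371 0.05598622] (array([499.4,  13. ]), 11.6)
stand (array([499.9,  14.2]), 91.2)
[364.45901639   8.70491803] (array([ 73.5, 215. ]), 26.0) 0.2684001347361586
[391.36842105 130.201373  ] (array([391.5, 265. ]), 25.1) 0.12281863932029569
[406.15027322 157.05464481] (array([475.2, 282.4]), 20.7) 0.12125349762271143
[422.60646388 188.56653992] (array([556.3, 299.7]), 24.3) 0.13391971742551917
```

View pics/scene2.png

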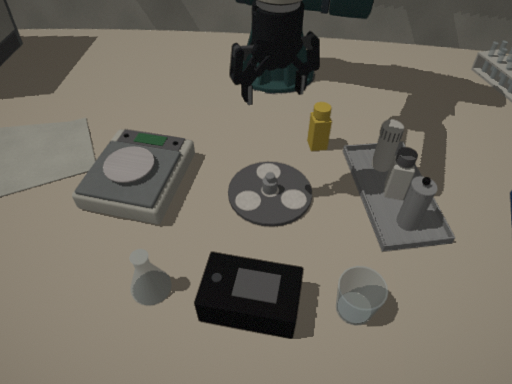

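All three containers stand upright in the tray, at (390,145), (402,172) and (415,205). The weight sits undisturbed at (270,183) with the seats empty around it.

>>> {"fn": "drive_tool", "kwargs": {
  "translation": [
    [0.0015,0.002,0.05],
    [0.0015,0.002,0.1],
    [0.0015,0.002,0.15],
    [0.0015,0.002,0.19],
    [0.0015,0.002,0.19],
    [0.0015,0.002,0.205],
    [0.0015,0.002,0.212],
    [0.0015,0.002,0.212],
    [0.0015,0.002,0.212]
  ],
  "yaw": [0,0,0,0,0,0,0,0,0]
}}

```text
t: 21.08
ee_pos: [0.5007, 0.013, 0.0195]
ee_rot: [0.0, 0.977, 0.215, 0.001]
ft_force: [-0.6, 0.0, -0.2]
opening: 0.0857
gripper_force: 0.0
```

>>> {"fn": "drive_tool", "kwargs": {
  "translation": [
    [0,0,0],
    [0,0,0],
    [0,0,0],
    [0,0,0],
    [0,0,0],
    [0,0,0],
    [0,0,0],
    [0,0,0],
    [0,0,0]
  ],
  "yaw": [0,0,0,0,0,0,0,0,0],
  "fingers": -1
}}

```text
t: 22.2
ee_pos: [0.5001, 0.0131, 0.0193]
ee_rot: [-0.0, 0.977, 0.215, 0.0]
ft_force: [-2.1, 1.6, 5.2]
opening: 0.0305
gripper_force: 58.9
```

>>> {"fn": "drive_tool", "kwargs": {
  "translation": [
    [0,0,-0.03],
    [0,0,-0.08],
    [0,0,-0.12],
    [-0.03,0.05,-0.12],
    [-0.05,0.1,-0.12],
    [-0.07,0.15,-0.12],
    [-0.09,0.2,-0.12],
    [-0.112,0.25,-0.12],
    [-0.112,0.266,-0.12],
    [-0.112,0.266,-0.12],
    [-0.112,0.266,-0.09],
    [-0.112,0.266,-0.08]
  ],
  "yaw": [0,0,0,0,0,0,0,0,0,0,0,0]
}}

```text
t: 23.7
ee_pos: [0.5084, -0.2725, 0.0971]
ee_rot: [-0.002, 0.977, 0.215, -0.001]
ft_force: [-0.1, -0.4, -2.0]
opening: 0.0303
gripper_force: 60.0
```

>>> {"fn": "drive_tool", "kwargs": {
  "translation": [
    [0,0,0],
    [0,0,0.009],
    [0,0,0.014],
    [0,0,0.0175],
    [0,0,0.0175]
  ],
  "yaw": [0,0,0,0,0]
}}

```text
t: 24.32
ee_pos: [0.5101, -0.2754, 0.0823]
ee_rot: [-0.0, 0.977, 0.215, 0.0]
ft_force: [-1.6, 1.3, 6.9]
opening: 0.0301
gripper_force: 61.0
```

>>> {"fn": "drive_tool", "kwargs": {
  "translation": [
    [0,0,0],
    [0,0,0],
    [0,0,0],
    [0,0,0],
    [0,0,0],
    [0,0,-0.05],
    [0,0,-0.1],
    [0,0,-0.148],
    [0,0,-0.148],
    [0,0,-0.148]
  ],
  "yaw": [0,0,0,0,0,0,0,0,0,0],
  "fingers": 1
}}

```text
t: 25.58
ee_pos: [0.5096, -0.2751, 0.2288]
ee_rot: [-0.0, 0.977, 0.215, -0.0]
ft_force: [-0.6, -0.4, -1.0]
opening: 0.0859
gripper_force: 0.0
```

```bash
python3 - <<'E'
from m import *
for n in('scene','wrist'):
  im,d=snap(n,n+'3.png');P=cloud(n,d)
  for z in((.108,.13),(.066,.082)):
   Z=(P[...,2]>z[0])&(P[...,2]<z[1])&(np.hypot(P[...,0]-.51,P[...,1]+.275)<.058)
   print(n,Z.sum(),np.median(P[Z],0),mec(P[Z][:,:2]))
E
python3 go.py .39,.2665,.23
```

```text
scene 88 [ 0.51313058 -0.27497522  0.11951979] (array([ 510.4, -276.3]), 10.8)
scene 1161 [ 0.52140346 -0.26743918  0.0749907 ] (array([ 509.2, -277.4]), 53.3)
wrist 435 [ 0.51117831 -0.27579449  0.1201543 ] (array([ 510. , -276.5]), 10.1)
wrist 7340 [ 0.51445412 -0.2729225   0.07531541] (array([ 508.8, -276.8]), 52.1)
R [[0.9078, 0.4194, -0.0027], [0.4194, -0.9078, 0.002], [-0.0016, -0.0029, -1.0]] p [ 0.509  -0.2747  0.2276]
.39,.2665,.23 [ 0.1189 -0.5412 -0.001 ] xy only at own z: [ 0.1189 -0.5412  0.0014]
```

View pics/scene3.png

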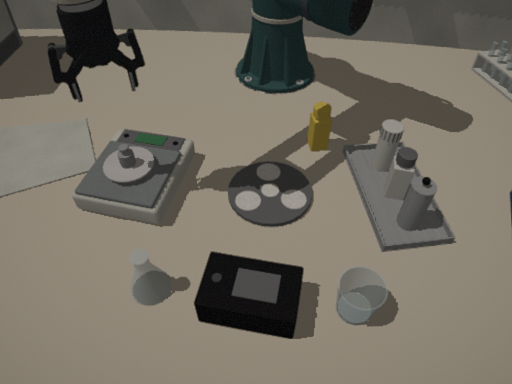

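The weight stands about 1 mm off the pan's centre, at (126,157). Next come the returns, bottle first.

>>> {"fn": "drive_tool", "kwargs": {
  "translation": [
    [0.02,-0.055,0],
    [0.04,-0.11,0],
    [0.06,-0.165,0],
    [0.08,-0.22,0],
    [0.1,-0.275,0],
    [0.12,-0.33,0],
    [0.14,-0.385,0],
    [0.16,-0.44,0],
    [0.18,-0.49,0],
    [0.2015,-0.5225,0],
    [0.2015,-0.5225,0],
    [0.2015,-0.5225,0]
  ],
  "yaw": [0,0,0,0,0,0,0,0,0,0,0,0]
}}

```text
t: 27.18
ee_pos: [0.4729, 0.2827, 0.2279]
ee_rot: [0.0, 0.977, 0.215, -0.001]
ft_force: [-0.4, 0.3, -0.2]
opening: 0.0853
gripper_force: 0.0
```

>>> {"fn": "drive_tool", "kwargs": {
  "translation": [
    [0,0,0],
    [0,0,0.05],
    [0,0,0.1],
    [0,0,0.13],
    [0,0,0.1365],
    [0,0,0.1365],
    [0,0,0.1365]
  ],
  "yaw": [0,0,0,0,0,0,0]
}}

```text
t: 28.05
ee_pos: [0.4751, 0.2837, 0.0944]
ee_rot: [-0.0, 0.977, 0.215, 0.001]
ft_force: [0.5, 0.2, 1.0]
opening: 0.0856
gripper_force: 0.0
```

>>> {"fn": "drive_tool", "kwargs": {
  "translation": [
    [0,0,0],
    [0,0,0],
    [0,0,0],
    [0,0,0],
    [0,0,0],
    [0,0,0],
    [0,0,0],
    [0,0,0]
  ],
  "yaw": [0,0,0,0,0,0,0,0],
  "fingers": -1
}}

```text
t: 29.05
ee_pos: [0.4743, 0.2838, 0.0936]
ee_rot: [-0.0, 0.977, 0.215, 0.001]
ft_force: [-1.1, 0.9, 5.4]
opening: 0.0381
gripper_force: 59.8
```

>>> {"fn": "drive_tool", "kwargs": {
  "translation": [
    [0,0,-0.03],
    [0,0,-0.08],
    [0,0,-0.14],
    [0,0,-0.14],
    [-0.015,0.06,-0.14],
    [-0.03,0.12,-0.14],
    [-0.045,0.18,-0.14],
    [-0.06,0.24,-0.14],
    [-0.079,0.29,-0.14],
    [-0.079,0.306,-0.14],
    [-0.079,0.306,-0.14],
    [-0.079,0.306,-0.14]
  ],
  "yaw": [0,0,0,0,0,0,0,0,0,0,0,0]
}}

```text
t: 30.55
ee_pos: [0.5298, -0.0261, 0.2322]
ee_rot: [-0.001, 0.977, 0.215, -0.001]
ft_force: [0.1, 0.1, -1.7]
opening: 0.0382
gripper_force: 61.2
```

>>> {"fn": "drive_tool", "kwargs": {
  "translation": [
    [0,0,0.04],
    [0,0,0.08],
    [0,0,0.11],
    [0,0,0.12],
    [0,0,0.12],
    [0,0,0.126],
    [0,0,0.13],
    [0,0,0.1325],
    [0,0,0.1325]
  ],
  "yaw": [0,0,0,0,0,0,0,0,0]
}}

```text
t: 31.68
ee_pos: [0.5311, -0.0275, 0.1016]
ee_rot: [0.0, 0.977, 0.215, 0.001]
ft_force: [-1.9, 2.1, 7.8]
opening: 0.0386
gripper_force: 62.2
```

>>> {"fn": "drive_tool", "kwargs": {
  "translation": [
    [0,0,0],
    [0,0,0],
    [0,0,0],
    [0,0,0],
    [0,0,-0.06],
    [0,0,-0.12],
    [0,-0.06,-0.13],
    [0,-0.12,-0.13],
    [0,-0.18,-0.13],
    [0,-0.24,-0.13],
    [-0.004,-0.3,-0.13],
    [-0.004,-0.325,-0.13]
  ],
  "yaw": [0,0,0,0,0,0,0,0,0,0,0,0],
  "fingers": 1
}}

```text
t: 33.17
ee_pos: [0.3885, 0.268, 0.2303]
ee_rot: [-0.0, 0.976, 0.216, -0.0]
ft_force: [-0.7, -0.8, 0.2]
opening: 0.0853
gripper_force: 0.0
```

>>> {"fn": "drive_tool", "kwargs": {
  "translation": [
    [0,0,0],
    [0,0,0],
    [0,0,0.05],
    [0,0,0.1],
    [0,0,0.135],
    [0,0,0.146],
    [0,0,0.146],
    [0,0,0.146]
  ],
  "yaw": [0,0,0,0,0,0,0,0]
}}

```text
t: 34.17
ee_pos: [0.3919, 0.2661, 0.0856]
ee_rot: [-0.0, 0.977, 0.214, 0.001]
ft_force: [0.9, 0.0, 0.5]
opening: 0.0851
gripper_force: 0.0
```

>>> {"fn": "drive_tool", "kwargs": {
  "translation": [
    [0,0,0],
    [0,0,0],
    [0,0,0],
    [0,0,0],
    [0,0,0],
    [0,0,0],
    [0,0,0],
    [0,0,0]
  ],
  "yaw": [0,0,0,0,0,0,0,0],
  "fingers": -1
}}

```text
t: 35.17
ee_pos: [0.3911, 0.2663, 0.0853]
ee_rot: [-0.0, 0.977, 0.215, 0.001]
ft_force: [-0.3, -0.2, 7.0]
opening: 0.0453
gripper_force: 60.3
```

>>> {"fn": "drive_tool", "kwargs": {
  "translation": [
    [0,0,-0.03],
    [0,0,-0.08],
    [0,0,-0.14],
    [0,0,-0.14],
    [-0.01,0.045,-0.14],
    [-0.02,0.09,-0.14],
    [-0.03,0.135,-0.14],
    [-0.04,0.18,-0.14],
    [-0.05,0.225,-0.14],
    [-0.058,0.256,-0.14],
    [-0.058,0.256,-0.14],
    [-0.058,0.256,-0.14]
  ],
  "yaw": [0,0,0,0,0,0,0,0,0,0,0,0]
}}

```text
t: 36.67
ee_pos: [0.4442, 0.0096, 0.2234]
ee_rot: [-0.001, 0.977, 0.214, -0.001]
ft_force: [-0.8, 0.7, -1.1]
opening: 0.0457
gripper_force: 62.4
```

>>> {"fn": "drive_tool", "kwargs": {
  "translation": [
    [0,0,0.04],
    [0,0,0.08],
    [0,0,0.11],
    [0,0,0.12],
    [0,0,0.12],
    [0,0,0.126],
    [0,0,0.13],
    [0,0,0.132],
    [0,0,0.132]
  ],
  "yaw": [0,0,0,0,0,0,0,0,0]
}}

```text
t: 37.8
ee_pos: [0.4458, 0.0092, 0.0933]
ee_rot: [0.0, 0.977, 0.215, 0.001]
ft_force: [-2.0, 0.4, 8.8]
opening: 0.0457
gripper_force: 63.8
```

>>> {"fn": "drive_tool", "kwargs": {
  "translation": [
    [0,0,0],
    [0,0,0],
    [0,0,0],
    [0,0,0],
    [0,0,-0.06],
    [0,0,-0.12],
    [0.04,-0.04,-0.137],
    [0.08,-0.08,-0.137],
    [0.12,-0.12,-0.137],
    [0.16,-0.16,-0.137],
    [0.2,-0.2,-0.137],
    [0.2225,-0.2175,-0.137]
  ],
  "yaw": [0,0,0,0,0,0,0,0,0,0,0,0],
  "fingers": 1
}}

```text
t: 39.3
ee_pos: [0.5564, 0.3028, 0.2289]
ee_rot: [-0.0, 0.976, 0.216, 0.0]
ft_force: [0.0, -0.2, -0.9]
opening: 0.0853
gripper_force: 0.0
```

>>> {"fn": "drive_tool", "kwargs": {
  "translation": [
    [0,0,0],
    [0,0,0],
    [0,0,0.05],
    [0,0,0.1],
    [0,0,0.14],
    [0,0,0.155],
    [0,0,0.155],
    [0,0,0.155]
  ],
  "yaw": [0,0,0,0,0,0,0,0]
}}

```text
t: 40.3
ee_pos: [0.5573, 0.3001, 0.0762]
ee_rot: [-0.0, 0.977, 0.215, 0.001]
ft_force: [-0.4, -0.2, -0.6]
opening: 0.0852
gripper_force: 0.0
```

>>> {"fn": "drive_tool", "kwargs": {
  "translation": [
    [0,0,0],
    [0,0,0],
    [0,0,0],
    [0,0,0],
    [0,0,0],
    [0,0,0],
    [0,0,0],
    [0,0,0]
  ],
  "yaw": [0,0,0,0,0,0,0,0],
  "fingers": -1
}}

```text
t: 41.3
ee_pos: [0.5564, 0.3007, 0.0755]
ee_rot: [-0.001, 0.977, 0.215, 0.001]
ft_force: [-1.7, 0.9, 5.2]
opening: 0.0462
gripper_force: 60.8
```

>>> {"fn": "drive_tool", "kwargs": {
  "translation": [
    [0,0,-0.03],
    [0,0,-0.08],
    [0,0,-0.14],
    [0,0,-0.14],
    [-0.03,0.045,-0.14],
    [-0.06,0.09,-0.14],
    [-0.09,0.135,-0.14],
    [-0.12,0.18,-0.14],
    [-0.1315,0.197,-0.14],
    [-0.1315,0.197,-0.14],
    [-0.1315,0.197,-0.14]
  ],
  "yaw": [0,0,0,0,0,0,0,0,0,0,0]
}}

```text
t: 42.68
ee_pos: [0.5188, 0.0665, 0.2135]
ee_rot: [-0.0, 0.977, 0.215, -0.001]
ft_force: [-0.0, 0.2, -2.3]
opening: 0.0461
gripper_force: 62.8
```

>>> {"fn": "drive_tool", "kwargs": {
  "translation": [
    [0,0,0.04],
    [0,0,0.08],
    [0,0,0.11],
    [0,0,0.12],
    [0,0,0.12],
    [0,0,0.126],
    [0,0,0.13],
    [0,0,0.132],
    [0,0,0.132]
  ],
  "yaw": [0,0,0,0,0,0,0,0,0]
}}

```text
t: 43.8
ee_pos: [0.5198, 0.066, 0.0835]
ee_rot: [-0.0, 0.977, 0.215, 0.001]
ft_force: [-1.9, 1.5, 5.8]
opening: 0.046
gripper_force: 63.7
```

Next: release, rise, and move back toward free space so the cameras have a clear view.

>>> {"fn": "drive_tool", "kwargs": {
  "translation": [
    [0,0,0],
    [0,0,0],
    [0,0,0],
    [0,0,0],
    [0,0,-0.06],
    [0,0,-0.12],
    [0,0,-0.17],
    [0,0,-0.17],
    [0.02,-0.06,-0.17],
    [0.04,-0.12,-0.17],
    [0.06,-0.18,-0.17],
    [0.06,-0.18,-0.17]
  ],
  "yaw": [0,0,0,0,0,0,0,0,0,0,0,0],
  "fingers": 1
}}

```text
t: 45.3
ee_pos: [0.4965, 0.258, 0.2507]
ee_rot: [-0.001, 0.976, 0.217, -0.001]
ft_force: [0.5, -0.8, -0.3]
opening: 0.0853
gripper_force: 0.0
```

>>> {"fn": "drive_tool", "kwargs": {
  "translation": [
    [0,0,0],
    [0,0,0],
    [0,0,0],
    [0,0,0]
  ],
  "yaw": [0,0,0,0]
}}

```text
t: 45.8
ee_pos: [0.4985, 0.2535, 0.2524]
ee_rot: [-0.0, 0.977, 0.214, 0.0]
ft_force: [0.8, 0.2, 0.1]
opening: 0.0852
gripper_force: 0.0
```

Run:
```python
from m import *
S0=np.load('sceneP.npy');T0=np.load('topP.npy')
im,d=snap('scene','scene4.png');S=cloud('scene',d);im,d=snap('top');T=cloud('top',d)
for n,P in(('scene0',S0),('scene',S),('top0',T0),('top',T)):
  m=(P[...,2]>.107)&(P[...,2]<.16)&(np.hypot(P[...,0]-.5,P[...,1]-.015)<.1)
  k,l,st,c=cv2.connectedComponentsWithStats(m.astype(np.uint8))
  for i in range(1,k):
    if st[i,4]>60: print(n,c[i].round(),st[i,4],mec(P[l==i][:,:2]))
```

```text
scene0 [270. 135.] 442 (array([447.2,   9. ]), 24.6)
scene0 [248. 163.] 385 (array([532.8, -27.8]), 20.6)
scene0 [298. 163.] 477 (array([520.6,  67.9]), 24.6)
scene [270. 135.] 448 (array([447.1,   8.8]), 24.8)
scene [248. 163.] 387 (array([532.4, -27.1]), 20.9)
scene [298. 163.] 477 (array([519.8,  66.3]), 25.2)
top0 [266. 201.] 325 (array([530.5, -25.5]), 19.8)
top0 [219. 206.] 458 (array([519.5,  69.3]), 24.0)
top0 [247. 243.] 460 (array([445.1,  11. ]), 23.9)
top [266. 200.] 318 (array([531.3, -25.4]), 19.9)
top [219. 206.] 458 (array([519.6,  68.2]), 24.0)
top [247. 243.] 454 (array([445.3,  12. ]), 23.7)
```

View pics/scene4.png

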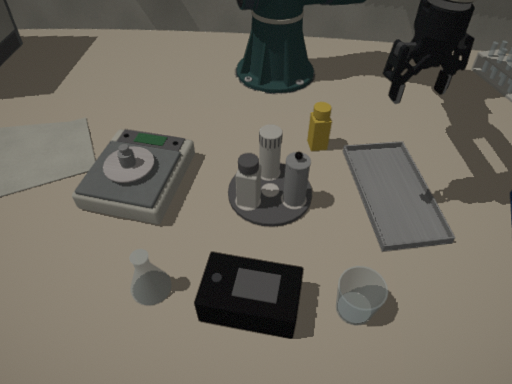

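The jar (270,153), bottle (248,182) and canister (297,180) are back on their seats within 2 mm. The weight is on the pan at (126,157), and nothing else has moved.

```bash
python3 -c "
from bench import env
print(env.hand_in())"
```

```text
the job is handed in; nothing more can be done
None
```

The job is handed in, though no verdict came back: the weight stands about 1 mm off the pan's centre, all three containers are back upright within about 2 mm of where they started, and the meter, flask and beaker look unmoved.

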